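# Tap the slicing guide's fence home

## Robot

A 7-joint arm with a two-finger parallel gripper is mounted at the origin on a cart in front of the work surface, level with it; the furniture and walls round the work are solid. World frame = base frame: x ahead of the robot, y to its left, z up, the work surface at z = 0. Lengths are in m, angles in rad, forces in N, time in s.
With the tool pointing down it reaches from about 0.4 to 0.85 m from the base axis. Payload 10.4 kg.
Tool frame: the origin (TCP) lies midway between the tips of the shut fingers; the grasp point (between the pads) lies 19 mm behind it; z points along the fingers, y is the line along which they close (so a half turn about z gives the same grasp; the last joint's range is limited). The gripper opens to 87 mm and grips with 3 to 60 N. Pads are 19 mm wide; open, the fingers measure 117 mm over their backs; the gripper's body (75 mm by 190 mm) begins 51 mm behind the grasp point.
Start: joints at [1.264, 0.332, -0.065, 1.46, 0.022, 1.35, -0.088], TCP at [0.175, -0.6, 0.223] pointing down, gripper open.
Joint ranges: [-2.6, 2.6], [-0.5, 2.12], [-1.47, 1.34], [0.16, 2.42], [-1.27, 4.41], [0.06, 2.06], [-2.6, 2.6]. Speed limits (rad/s): [2.22, 2.22, 2.79, 2.79, 3.14, 3.14, 3.14].

## Interface

Orientations are given as a unit quaternion [x, y, z, w].
In Python, from bench import r gives the robot as it stands.
- The arm moves only by the tool move_arm, never from a script. Its argument "targets" is a list of rows, each a list of 3 entries, a list of its own where there are three numbers: the shift along the tool's x, y, z in cm, then the turn, a rotation vector about the tool's x, y, z in rad, then the opening in per cent of the stroke, from 0 (shut) to 100 (fully open). In form: [[[x, y, z], [wx, wy, wz], gripper], ...]. A call has 1 to 20 rows; each row shifts and turns the commanded pose from where the row before left it, along the tool's axes as they then stand; what a row does not reach is not made up. A row lasts 1/8 s, in which the tool goes at most 62.5 mm and 10.7 degrees, less where a joint would pass 70% of its speed; a pose out of reach is approached as far as the arm can. A call with a gripper value outside its range is refused whole. The fingers move at their own pace and stop on an object; "grip_force" is the grip in N (left out, the last holds). Time passes only in rows, so rows that do not move let the fingers close. It gives the time, the measured TCP pose, the force, the opening and the grip force at its end, in the units of the state.
- r.read_state(): the state, without advancing time (a new reading comes with each control period).
- r.camera(name): name is "side" or "top"; returns a dict with "image" (420x560x3 uint8, blue, green, red), "vertical_fov" (degrees; the focal length in pixels is half the picture's height over the tangent of half this angle, whatever the lens; pixels are square), "cx", "cy" (the principal point, pixels), "cam_to_world" (4x4, takes a point from camera to world coordinates). Camera axes: x right, y down, z forward; pixel columns grow to the right and rows downward; lengths in m; the calibration is good to about 2 mm. A picture is of the moment at which its call begins. There is no depth.
- r.close_job(): hands the job in; it is judged then, once.
The state is a dict: "time": time; "joint_positions": joint angles; "joint_vel": joint speeds; "joint_torque": joint torques, N m; "ee_pos": TCP position; "eef_rot": TCP orientation; "ft_force": force on the tool from outside, world axes, zero at the start; "torque": the same for the moment, N m; "width": finger opening in m; "grip_force": force on a finger pad.
Only numpy, scipy, OpenCV 4.12 (cv2) and the standard library are available. Lean on these libraries where they do the work, as an engineer would, in place of code of your own. Each camera call takes 0.05 s, during which the arm holds its last target. There are 200 camera calls.

## Task

Pick up the wooden tamper and use it to nudge the slicing guide's sliding fence, gently and slowly, in small taps on its back plate (never a quick shove), along its channel until you feel it resting against the sprung stop hidden under the cover; do not ram the stop, and touch the fence only with the tamper. Then stand the tamper upright on the worktop again, let go of it, and leave the other things where they are.

Things in the scene. Friction and masses are not known exactly. Their poses are not given: they have to be found in the camera images.
- guide: Fixed wooden slicing guide, 290 (x) x 92 (y) x 40 high with its cover. Origin: centre of underside; z up; +x along the channel to the cover. Channel 62 wide, centred on y 0, floor at z 10, open at the -x end; rails 15 wide, top z 30, from x -115. The cover spans x 20 to 145; out of sight under it sits a stop, in a different place every time. All mm.
- fence: Loose dark wooden fence, 0.45 kg, 2 mm play each side: flat bar 130 long x 58 x 16 high, its front under the cover; at its rear an upright back plate 16 thick, 58 wide, 40 high over the channel floor, steel-faced. Origin: lower edge centre of the plate's rear face (the face to tap); +x along the bar to the cover, z up. Drags with 2 to 5 N of friction; 30 to 85 mm to travel to the stop.
- cover: Fixed wooden cover over the guide's far end, 125 (x) x 92 x 10 thick, z 30 to 40. Origin: at its mouth edge, y centre, level with the guide's underside; axes as the guide's. It hides the stop: a sprung rubber pad 50 to 95 mm in from the mouth, met only by the fence's front. To the fence's drag the pad adds 1 N at touch and 1 N more per mm; the drag then holds the fence on it. Over 9 N = rammed.
- tamper: Loose turned wooden tamper (small pestle with a flat foot), standing upright, 103 high, 0.13 kg. Origin: centre of the foot's underside; z along its axis, up. Foot 40 diameter up to z 24, neck 22 diameter at z 34 to 50, straight handle 26 diameter from z 60 to 96 (grip here from above).
- tomato_tin: Bystander: short food tin, 75 diameter, 58 high, origin at the centre of its underside.
- salt_shaker: Bystander: glass salt shaker with metal top, 44 diameter, 90 high, origin at the centre of its underside.
- yoghurt_pot: Bystander: small yoghurt pot, 72 diameter, 71 high, origin at the centre of its underside.
Mind the look-alikes: they are no part of the job. Leave any blue or turquoise look-alike of the tamper alone.

How it is judged:
By the outcome, as a careful person would: the job done as asked, in the order asked, and still so for the second after the job is handed in, with the robot touching nothing.
It also fails if it takes over 72 s, if anything falls off the work surface, if the arm or the gripper's body presses on something with over 40 N, if the wrist force passes 120 N, or if a joint passes its speed limit or range.

## Working session

There is one attempt and no reset: what is moved stays moved. The work goes in short steps, Python scripts to look and compute and a tool call to move; the robot and the scene stay as the last step left them, time stands still between calls to the robot, and variables do not carry over. Pictures are saved under pics/ and viewed, at most 10 in all, crops included, and the job is handed in when it is done.

Besides the shell and the picture viewer there is one more tool, called after "Request:" as a command line: name --argument value ..., lists and objects as JSON in quotes. move_arm: Moves the arm, as the interface text tells. Its arguments: {"type":"object","properties":{"targets":{"type":"array"},"grip_force":{"type":"number"}},"required":["targets"]}

```bash
mkdir -p pics
python3 - <<'E'
from bench import r
import cv2,numpy as np
for n in("top","side"):
    c=r.camera(n);cv2.imwrite(f"pics/{n}0.png",c["image"]);print(n,c["vertical_fov"],c["cx"],c["cy"],np.round(c["cam_to_world"],4).tolist())
s=r.read_state();print({k:np.round(v,3).tolist() for k,v in s.items()})
E
```

```text
top 46.02343005320057 276.39687720241625 198.09729822301625 [[-0.007, -0.9848, 0.1737, 0.3565], [-1.0, 0.0082, 0.0058, -0.0702], [-0.0071, -0.1736, -0.9848, 1.147], [0.0, 0.0, 0.0, 1.0]]
side 55.08282528710021 278.88120923154906 215.17752549210348 [[0.9998, 0.0168, -0.0122, 0.582], [0.0183, -0.4367, 0.8994, -0.8153], [0.0098, -0.8994, -0.437, 0.4308], [0.0, 0.0, 0.0, 1.0]]
{'time': 0.1, 'joint_positions': [1.264, 0.333, -0.065, 1.461, 0.022, 1.35, -0.089], 'joint_vel': [0.001, -0.002, 0.001, -0.002, -0.001, 0.0, 0.001], 'joint_torque': [0.002, -62.454, 0.025, -39.072, -0.062, 0.037, 0.0], 'ee_pos': [0.175, -0.6, 0.222], 'eef_rot': [0.99, 0.141, -0.0, -0.001], 'ft_force': [0.027, 0.033, -0.035], 'torque': [-0.029, 0.029, -0.015], 'grip_force': 0.0, 'width': 0.087}
```

View pics/top0.png

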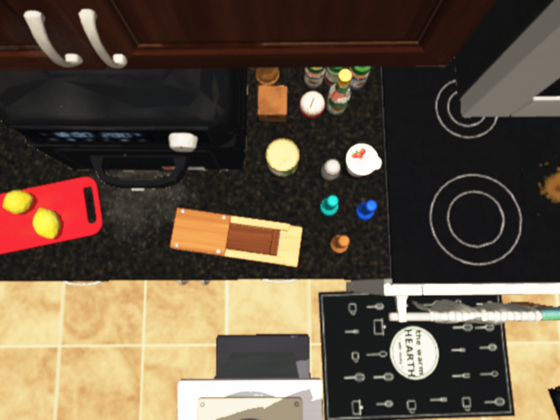

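View pics/side0.png

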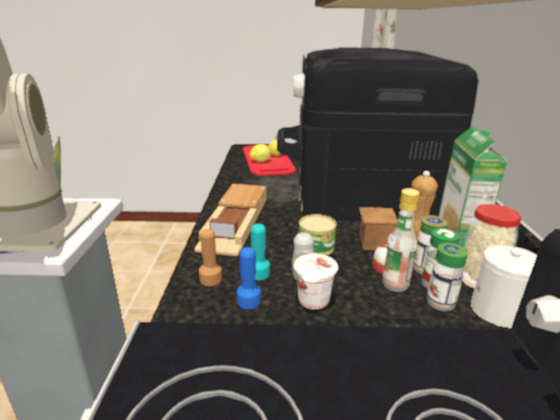

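The top view shows the guide with its cover end at about (200,232) and its open end at (300,245), with the fence plate near (278,240). There are three tamper shapes: brown (340,243), turquoise (330,205) and blue (367,209). The brown wooden one fits the description, and an enlarged crop will confirm it.

```bash
cat > h.py <<'E'
import numpy as np,cv2
from bench import r
def cam(n): return r.camera(n)
def ray(c,u,v):
    f=c["image"].shape[0]/2/np.tan(np.radians(c["vertical_fov"]/2));T=np.array(c["cam_to_world"])
    return T[:3,3],T[:3,:3]@np.array([(u-c["cx"])/f,(v-c["cy"])/f,1])
def at(c,u,v,z):
    o,d=ray(c,u,v);return o+d*(z-o[2])/d[2]
def proj(c,p):
    f=c["image"].shape[0]/2/np.tan(np.radians(c["vertical_fov"]/2));T=np.array(c["cam_to_world"])
    q=T[:3,:3].T@(np.array(p)-T[:3,3]);return np.array([c["cx"]+f*q[0]/q[2],c["cy"]+f*q[1]/q[2]])
E
python3 - <<'E'
from h import *
a=cv2.imread("pics/top0.png")[195:275,165:365];b=cv2.imread("pics/side0.png")[180:315,185:385]
o=np.vstack([cv2.resize(a,None,fx=4,fy=4,interpolation=cv2.INTER_CUBIC),np.hstack([cv2.resize(b,None,fx=2,fy=2,interpolation=cv2.INTER_CUBIC),np.zeros((270,400,3),np.uint8)])])
cv2.imwrite("pics/crop.png",o);print(o.shape)
E
```

```text
(590, 800, 3)
```

View pics/crop.png

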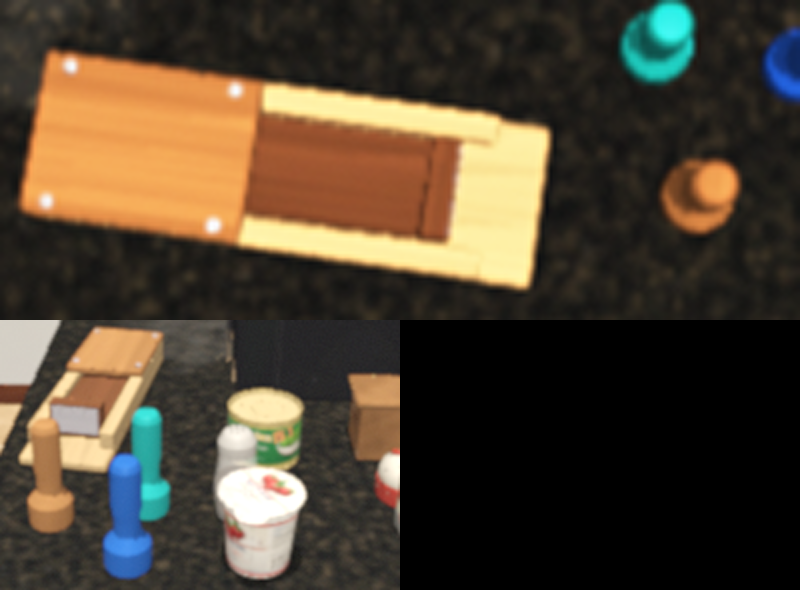

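The crop confirms the brown wooden tamper, with its foot at crop (700,196) = image (340,244) and its top at (344,241). The turquoise and blue ones are look-alikes. The fence plate's rear top edge runs from crop (459,140) to (447,241).

```bash
cat > m.py <<'E'
from h import *
from scipy.optimize import least_squares
c=cam("top");s=cam("side")
P=lambda x,y:(165+x/4,195+y/4)
S=lambda x,y:(185+x/2,180+(y-320)/2)
# guide corners
loc=np.array([[145,-46,40],[145,46,40],[20,-46,40],[20,46,40],[-145,-46,10],[-145,46,10]])/1e3
px=[P(50,50),P(22,212),P(262,83),P(238,245),P(550,127),P(530,290)]
def W(p,q):
    a=p[2];R=np.array([[np.cos(a),-np.sin(a),0],[np.sin(a),np.cos(a),0],[0,0,1]]);return R@q+[p[0],p[1],0]
def res(p): return np.concatenate([proj(c,W(p,l))-u for l,u in zip(loc,px)])
f=least_squares(res,[.3,0,1.5]);g=f.x;print("guide",g,np.degrees(g[2]),np.round(f.fun,1))
if abs(f.fun).max()>3: print("flip?")
R=np.array([[np.cos(g[2]),-np.sin(g[2])],[np.sin(g[2]),np.cos(g[2])]])
for u in[(459,140),(447,241)]:
    w=at(c,*P(*u),.05);print("plate top edge",w,"in guide",R.T@(w[:2]-g[:2]))
for u in[(52,404),(103,407),(50,431),(99,434)]:
    o=np.array(S(*u));z=.05 if u[1]<410 else .03;w=at(s,*o,z);print("side plate",z,w,R.T@(w[:2]-g[:2]))
# tamper
f=least_squares(lambda p:np.concatenate([proj(c,[p[0],p[1],.101])-P(717,184),proj(c,[p[0],p[1],.024])-P(701,193)]),[.3,-.2]);print("tamper",f.x,f.fun)
w=at(s,*S(51,493),.024);print("tamper side foot top",w, at(s,*S(44,425),.1))
for n,u in(("tq",(656,45)),("blue",(800,68))):print(n,at(c,*P(*u),.024))
print("tamper in guide",R.T@(f.x-g[:2]))
E
python3 m.py
```

```text
guide [0.46414867 0.02578104 1.42091005] 81.41214921373808 [-0.6  0.3 -0.9  0.   0.7 -0.2  0.2 -0.3  0.5  0.6  0.1 -0.4]
plate top edge [ 0.47775935 -0.07071085  0.05      ] in guide [-0.0933776  -0.02786679]
plate top edge [ 0.42184198 -0.06362775  0.05      ] in guide [-0.09472382  0.02848133]
side plate 0.05 [ 0.43056995 -0.06935689  0.05      ] [-0.09908541  0.01899571]
side plate 0.05 [ 0.48433371 -0.07420661  0.05      ] [-0.09585245 -0.03488944]
side plate 0.03 [ 0.43096465 -0.09129269  0.03      ] [-0.12071633  0.01532985]
side plate 0.03 [ 0.48195746 -0.09581128  0.03      ] [-0.11756972 -0.03576597]
tamper [ 0.44849614 -0.20721061] [ 0.17402229 -0.37176345 -0.18667586  0.39802615]
tamper side foot top [ 0.44974842 -0.19710539  0.024     ] [ 0.45036034 -0.20726871  0.1       ]
tq [ 0.5345372  -0.18433492  0.024     ]
blue [ 0.52052298 -0.26644047  0.024     ]
tamper in guide [-0.23271668 -0.0193146 ]
```

Request:
move_arm --targets '[[[0,0,0],[0,0,0.145],100],[[0,0,0],[0,0,0.145],100],[[0,0,0],[0,0,0.143],100],[[1.77,-3.58,0],[0,0,0],100],[[1.77,-3.58,0],[0,0,0],100],[[1.77,-3.58,0],[0,0,0],100],[[1.77,-3.58,0],[0,0,0],100],[[1.77,-3.58,0],[0,0,0],100],[[1.77,-3.58,0],[0,0,0],100],[[1.77,-3.58,0],[0,0,0],100],[[1.77,-3.58,0],[0,0,0],100],[[1.77,-3.58,0],[0,0,0],100],[[1.77,-3.58,0],[0,0,0],100],[[1.77,-3.58,0],[0,0,0],100],[[1.77,-3.58,0],[0,0,0],100],[[0,0,0],[0,0,0],100],[[0,0,0],[0,0,0],100]]'

```text
time: 2.33
ee_pos: [0.4485, -0.2074, 0.2224]
eef_rot: [0.997, -0.075, -0.0, 0.0]
ft_force: [-0.6, 0.4, 0.1]
width: 0.0871
grip_force: 0.0
```

Request:
move_arm --targets '[[[0,0,2.04],[0,0,0],100],[[0,0,2.04],[0,0,0],100],[[0,0,2.04],[0,0,0],100],[[0,0,2.04],[0,0,0],100],[[0,0,2.04],[0,0,0],100],[[0,0,2.04],[0,0,0],100],[[0,0,2.04],[0,0,0],100],[[0,0,2.04],[0,0,0],100],[[0,0,0],[0,0,0],80],[[0,0,0],[0,0,0],60],[[0,0,0],[0,0,0],45],[[0,0,0],[0,0,0],40],[[0,0,0],[0,0,0],36],[[0,0,0],[0,0,0],33],[[0,0,0],[0,0,0],30],[[0,0,0],[0,0,0],20],[[0,0,0],[0,0,0],20],[[0,0,0],[0,0,0],20]]' --grip_force 30

```text
time: 4.58
ee_pos: [0.4489, -0.2067, 0.0593]
eef_rot: [0.997, -0.075, -0.0, -0.0]
ft_force: [0.6, 0.6, -1.6]
width: 0.025
grip_force: 29.9
```

Request:
move_arm --targets '[[[0,0,-1],[0,0,0],20],[[0,0,-1.6],[0,0,0],20],[[0,0,-1],[0,0,0],20],[[-0.4,-1.84,0],[0,0,0],20],[[-0.4,-1.84,0],[0,0,0],20],[[-0.4,-1.84,0],[0,0,0],20],[[-0.4,-1.84,0],[0,0,0],20],[[-0.37,-1.84,0],[0,0,0],20],[[0,0,1],[0,0,0],20],[[0,0,0.9],[0,0,0],20],[[0,0,0],[0,0,0],20],[[0,0,0],[0,0,0],20],[[0,0,0],[0,0,0],20]]'

```text
time: 6.2
ee_pos: [0.4433, -0.1131, 0.0765]
eef_rot: [0.997, -0.075, 0.0, 0.0]
ft_force: [0.2, 0.9, -1.0]
width: 0.025
grip_force: 29.9
```

Run:
```python
from h import *
a=cam("top");b=cam("side")
A=a["image"][195:275,165:365];B=b["image"][180:300,185:385]
cv2.imwrite("pics/c2.png",np.vstack([cv2.resize(A,None,fx=4,fy=4,interpolation=2),cv2.resize(B[:70],None,fx=4,fy=4,interpolation=2)]))
s=r.read_state();print(s["ft_force"],s["torque"],s["ee_pos"])
```

```text
[ 0.83095551  0.98817502 -2.82339192] [0.00833074 0.04420226 0.00109856] [ 0.44329723 -0.11302657  0.07655519]
```

View pics/c2.png

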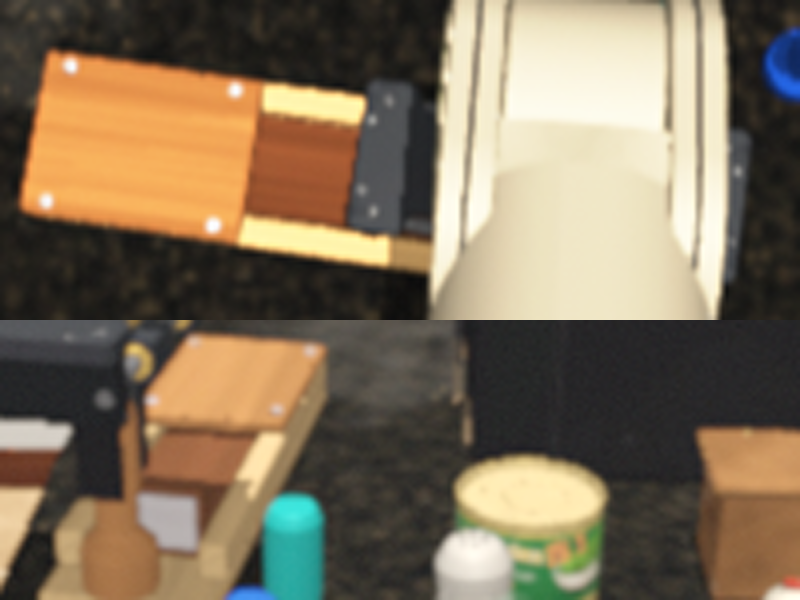

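Run:
```python
from h import *
s=cam("side");g=[.46415,.02578];R=np.array([[.1494,-.9888],[.9888,.1494]])
S=lambda x,y:(185+x/4,180+(y-320)/4)
for u,z in((( 121,565),.029),((140,495),.05),((197,499),.05)):
    w=at(s,*S(*u),z);print(w,R.T@(w[:2]-g))
for p in([.4433,-.113,.017],[.4433,-.113,.041],[.4433,-.113,.0766]):
    q=proj(s,p);print((q-[185,180])*4+[0,320])
cv2.imwrite("pics/c3.png",cv2.resize(s["image"][170:270,180:300],None,fx=6,fy=6,interpolation=2))
```

```text
[ 0.44520132 -0.11291551  0.029     ] [-0.13997305 -0.00198466]
[ 0.45045022 -0.0766112   0.05      ] [-0.10329116 -0.00175091]
[ 0.48035154 -0.08000677  0.05      ] [-0.10218145 -0.03182463]
[118.62625975 585.69963994]
[115.74481012 544.06373385]
[111.32941731 480.26290271]
```

View pics/c3.png

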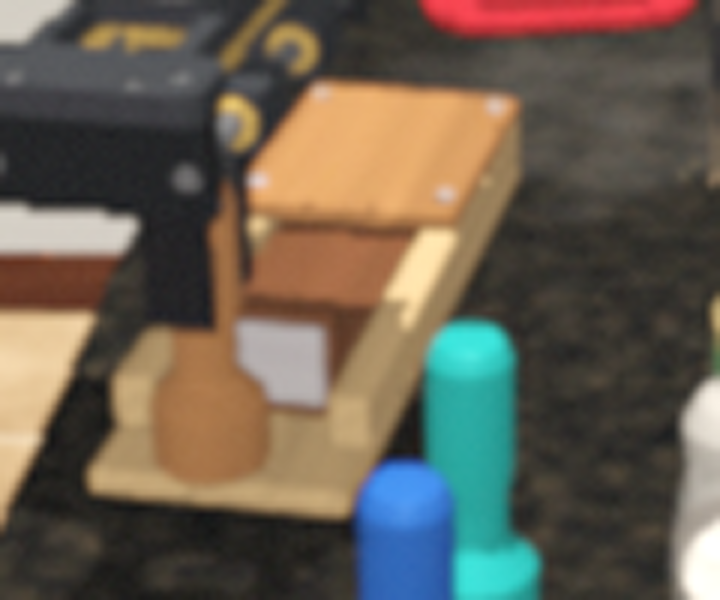

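The tamper hangs upright in the grip, with its foot at about (210,420) in the crop. It sits centred in the channel's open end, behind the steel-faced plate at (285,360).

```bash
cat > f.py <<'E'
from h import *
import sys
g=np.array([.46415,.02578]);d=np.array([.1494,.9888])
F=[];T=[]
for i in range(int(sys.argv[1])):
    r.camera("side");s=r.read_state();F.append(np.array(s["ft_force"]));T.append(np.array(s["torque"]))
F=np.array(F);T=np.array(T);p=np.array(s["ee_pos"])
print("t",s["time"],"gx mm",round(((p[:2]-g)@d)*1e3,2),"Fx",np.round(F[:,:2]@d,2),"mean",(F[:,:2]@d).mean().round(2),F.mean(0).round(2),"T",T.mean(0).round(3),T.std(0).round(3),"z",p[2].round(4))
E
python3 f.py 6
```

```text
t 6.65 gx mm -140.23 Fx [-0.2   0.21  0.11 -0.41  0.11  0.13] mean -0.01 [-0.02 -0.01 -1.3 ] T [ 0.035  0.008 -0.007] [0.023 0.025 0.038] z 0.0764
```

Request:
move_arm --targets '[[[0,-0.2,0],[0,0,0],20],[[0,-0.2,0],[0,0,0],20],[[0,-0.2,0],[0,0,0],20],[[0,-0.2,0],[0,0,0],20],[[0,-0.2,0],[0,0,0],20],[[0,-0.2,0],[0,0,0],20],[[0,-0.2,0],[0,0,0],20],[[0,-0.1,0],[0,0,0],20],[[0,-0.1,0],[0,0,0],20],[[0,0,0],[0,0,0],20],[[0,0,0],[0,0,0],20]]'

```text
time: 8.02
ee_pos: [0.4455, -0.0971, 0.0764]
eef_rot: [0.997, -0.075, 0.0, 0.0]
ft_force: [0.3, 0.1, -0.5]
width: 0.0252
grip_force: 29.9
```

```bash
python3 f.py 3
```

```text
t 8.175 gx mm -124.29 Fx [ 0.46 -0.14  0.05] mean 0.12 [ 0.02  0.12 -1.59] T [ 0.045 -0.009 -0.015] [0.021 0.014 0.024] z 0.0763
```

Request:
move_arm --targets '[[[0,-0.1,0],[0,0,0],20],[[0,-0.1,0],[0,0,0],20],[[0,-0.1,0],[0,0,0],20],[[0,-0.1,0],[0,0,0],20],[[0,-0.1,0],[0,0,0],20],[[0,-0.1,0],[0,0,0],20],[[0,0,0],[0,0,0],20]]'

```text
time: 9.05
ee_pos: [0.4464, -0.091, 0.0764]
eef_rot: [0.997, -0.074, 0.0, 0.0]
ft_force: [-0.2, 0.2, -0.9]
width: 0.0253
grip_force: 29.9
```

```bash
python3 f.py 2
```

```text
t 9.15 gx mm -118.25 Fx [ 0.1  -0.43] mean -0.16 [ 0.12 -0.18 -1.69] T [ 0.037 -0.017  0.017] [0.036 0.012 0.018] z 0.0763
```

Request:
move_arm --targets '[[[0,-0.1,0],[0,0,0],20],[[0,-0.1,0],[0,0,0],20],[[0,-0.1,0],[0,0,0],20],[[0,-0.1,0],[0,0,0],20],[[0,-0.1,0],[0,0,0],20],[[0,-0.1,0],[0,0,0],20],[[0,0,0],[0,0,0],20]]'

```text
time: 10.02
ee_pos: [0.4473, -0.0855, 0.0764]
eef_rot: [0.997, -0.075, 0.0, 0.0]
ft_force: [-0.4, -5.1, -0.3]
width: 0.0251
grip_force: 29.9
```

```bash
python3 f.py 2
```

```text
t 10.125 gx mm -112.51 Fx [-4.47 -3.11] mean -3.79 [-0.4  -3.77  0.41] T [-0.974  0.15  -0.007] [0.019 0.011 0.029] z 0.0764
```

Request:
move_arm --targets '[[[0,-0.1,0],[0,0,0],20],[[0,-0.1,0],[0,0,0],20],[[0,-0.1,0],[0,0,0],20],[[0,-0.1,0],[0,0,0],20],[[0,-0.1,0],[0,0,0],20],[[0,-0.1,0],[0,0,0],20],[[0,0,0],[0,0,0],20]]'

```text
time: 11.0
ee_pos: [0.4482, -0.0791, 0.0764]
eef_rot: [0.997, -0.074, 0.0, -0.0]
ft_force: [0.0, -4.0, 1.2]
width: 0.0249
grip_force: 29.9
```

```bash
python3 f.py 2
```

```text
t 11.1 gx mm -106.09 Fx [-3.44 -3.76] mean -3.6 [-0.08 -3.63  0.26] T [-0.85   0.126 -0.005] [0.019 0.004 0.007] z 0.0763
```

Request:
move_arm --targets '[[[0,-0.1,0],[0,0,0],20],[[0,-0.1,0],[0,0,0],20],[[0,-0.1,0],[0,0,0],20],[[0,-0.1,0],[0,0,0],20],[[0,-0.1,0],[0,0,0],20],[[0,-0.1,0],[0,0,0],20],[[0,0,0],[0,0,0],20]]'

```text
time: 11.98
ee_pos: [0.4491, -0.0731, 0.0763]
eef_rot: [0.997, -0.074, 0.0, -0.0]
ft_force: [0.7, -3.6, 0.9]
width: 0.0253
grip_force: 29.9
```

```bash
python3 f.py 2
```

```text
t 12.075 gx mm -100.06 Fx [-2.43 -3.09] mean -2.76 [-0.45 -2.72  1.02] T [-0.812  0.105 -0.02 ] [0.049 0.009 0.021] z 0.0763
```

Request:
move_arm --targets '[[[0,-0.1,0],[0,0,0],20],[[0,-0.1,0],[0,0,0],20],[[0,-0.1,0],[0,0,0],20],[[0,-0.1,0],[0,0,0],20],[[0,-0.1,0],[0,0,0],20],[[0,-0.1,0],[0,0,0],20],[[0,0,0],[0,0,0],20]]'

```text
time: 12.95
ee_pos: [0.45, -0.0672, 0.0764]
eef_rot: [0.997, -0.074, 0.0, -0.0]
ft_force: [-1.0, -2.8, -0.6]
width: 0.0251
grip_force: 29.9
```

```bash
python3 f.py 2
```

```text
t 13.05 gx mm -94.05 Fx [-2.22 -3.17] mean -2.69 [-0.58 -2.63 -0.09] T [-0.761  0.118  0.001] [0.042 0.004 0.009] z 0.0763
```

Request:
move_arm --targets '[[[0,-0.1,0],[0,0,0],20],[[0,-0.1,0],[0,0,0],20],[[0,-0.1,0],[0,0,0],20],[[0,-0.1,0],[0,0,0],20],[[0,-0.1,0],[0,0,0],20],[[0,-0.1,0],[0,0,0],20]]'

```text
time: 13.8
ee_pos: [0.4509, -0.0614, 0.0764]
eef_rot: [0.997, -0.075, 0.0, 0.0]
ft_force: [-0.8, -3.2, -0.1]
width: 0.0256
grip_force: 29.9
```

```bash
python3 f.py 2
```

```text
t 13.9 gx mm -88.03 Fx [-2.97 -3.47] mean -3.22 [-0.7  -3.15 -0.04] T [-0.863  0.093  0.015] [0.059 0.054 0.014] z 0.0763
```

Request:
move_arm --targets '[[[0,-0.05,0],[0,0,0],20],[[0,-0.05,0],[0,0,0],20],[[0,-0.05,0],[0,0,0],20]]'

```text
time: 14.28
ee_pos: [0.4511, -0.06, 0.0764]
eef_rot: [0.997, -0.075, 0.0, 0.0]
ft_force: [-1.9, -3.2, -0.9]
width: 0.0252
grip_force: 29.9
```

```bash
python3 f.py 2
```

```text
t 14.375 gx mm -86.65 Fx [-3.59 -3.34] mean -3.46 [-0.82 -3.38 -0.16] T [-0.939  0.17  -0.022] [0.019 0.013 0.018] z 0.0763
```

Request:
move_arm --targets '[[[0,-0.05,0],[0,0,0],20],[[0,-0.05,0],[0,0,0],20],[[0,-0.05,0],[0,0,0],20]]'

```text
time: 14.75
ee_pos: [0.4513, -0.0584, 0.0763]
eef_rot: [0.997, -0.075, 0.0, 0.0]
ft_force: [-0.5, -4.3, -0.3]
width: 0.025
grip_force: 29.9
```

```bash
python3 f.py 2
```

```text
t 14.85 gx mm -85.11 Fx [-3.4  -2.84] mean -3.12 [-0.23 -3.12 -0.16] T [-0.921  0.152 -0.   ] [0.033 0.024 0.011] z 0.0763
```

Request:
move_arm --targets '[[[0,-0.05,0],[0,0,0],20],[[0,-0.05,0],[0,0,0],20],[[0,-0.05,0],[0,0,0],20]]'

```text
time: 15.22
ee_pos: [0.4515, -0.0569, 0.0763]
eef_rot: [0.997, -0.075, 0.0, 0.0]
ft_force: [-0.5, -4.1, -0.6]
width: 0.0248
grip_force: 29.9
```

```bash
python3 f.py 2
```

```text
t 15.325 gx mm -83.63 Fx [-3.28 -2.94] mean -3.11 [-0.48 -3.07 -0.27] T [-0.943  0.157 -0.01 ] [0.011 0.025 0.   ] z 0.0763
```

Request:
move_arm --targets '[[[0,-0.05,0],[0,0,0],20],[[0,-0.05,0],[0,0,0],20],[[0,-0.05,0],[0,0,0],20]]'

```text
time: 15.7
ee_pos: [0.4518, -0.0555, 0.0763]
eef_rot: [0.997, -0.075, 0.0, 0.0]
ft_force: [-0.4, -3.6, -0.1]
width: 0.0248
grip_force: 29.9
```

```bash
python3 f.py 2
```

```text
t 15.8 gx mm -82.13 Fx [-3.77 -3.93] mean -3.85 [-0.72 -3.78 -0.12] T [-0.932  0.139  0.001] [0.034 0.007 0.024] z 0.0763
```

Request:
move_arm --targets '[[[0,-0.05,0],[0,0,0],20],[[0,-0.05,0],[0,0,0],20],[[0,-0.05,0],[0,0,0],20]]'

```text
time: 16.18
ee_pos: [0.452, -0.054, 0.0764]
eef_rot: [0.997, -0.075, 0.0, 0.0]
ft_force: [-0.6, -4.5, 0.2]
width: 0.0249
grip_force: 29.9
```

```bash
python3 f.py 2
```

```text
t 16.275 gx mm -80.65 Fx [-3.62 -3.3 ] mean -3.46 [-0.58 -3.41  0.12] T [-0.907  0.115 -0.023] [0.032 0.007 0.011] z 0.0763
```

Request:
move_arm --targets '[[[0,-0.05,0],[0,0,0],20],[[0,-0.05,0],[0,0,0],20],[[0,-0.05,0],[0,0,0],20]]'

```text
time: 16.65
ee_pos: [0.4522, -0.0525, 0.0764]
eef_rot: [0.997, -0.075, 0.0, 0.0]
ft_force: [-0.3, -3.1, 0.2]
width: 0.0252
grip_force: 29.9
```

```bash
python3 f.py 2
```

```text
t 16.75 gx mm -79.11 Fx [-3.5  -2.86] mean -3.18 [-0.1  -3.2  -0.45] T [-0.9    0.142 -0.034] [0.036 0.021 0.018] z 0.0763
```

Request:
move_arm --targets '[[[0,-0.05,0],[0,0,0],20],[[0,-0.05,0],[0,0,0],20],[[0,-0.05,0],[0,0,0],20]]'

```text
time: 17.12
ee_pos: [0.4524, -0.051, 0.0763]
eef_rot: [0.997, -0.075, 0.0, 0.0]
ft_force: [-0.9, -3.6, -0.7]
width: 0.0252
grip_force: 29.9
```

```bash
python3 f.py 2
```

```text
t 17.225 gx mm -77.65 Fx [-3.59 -3.77] mean -3.68 [-0.48 -3.65 -0.35] T [-0.925  0.15  -0.035] [0.023 0.017 0.042] z 0.0763
```

Request:
move_arm --targets '[[[0,-0.05,0],[0,0,0],20],[[0,-0.05,0],[0,0,0],20],[[0,-0.05,0],[0,0,0],20]]'

```text
time: 17.6
ee_pos: [0.4526, -0.0496, 0.0763]
eef_rot: [0.997, -0.075, 0.0, 0.0]
ft_force: [0.1, -3.7, -0.2]
width: 0.0251
grip_force: 29.9
```

```bash
python3 f.py 2
```

```text
t 17.7 gx mm -76.13 Fx [-4.04 -3.59] mean -3.82 [-1.11 -3.69 -0.28] T [-0.893  0.117 -0.019] [0.037 0.041 0.018] z 0.0763
```

Request:
move_arm --targets '[[[0,-0.05,0],[0,0,0],20],[[0,-0.05,0],[0,0,0],20],[[0,-0.05,0],[0,0,0],20]]'

```text
time: 18.08
ee_pos: [0.4529, -0.048, 0.0763]
eef_rot: [0.997, -0.075, 0.0, 0.0]
ft_force: [0.0, -3.8, -0.4]
width: 0.0253
grip_force: 29.9
```

```bash
python3 f.py 2
```

```text
t 18.175 gx mm -74.64 Fx [-3.01 -2.66] mean -2.84 [-0.12 -2.85 -0.85] T [-0.913  0.14  -0.038] [0.021 0.044 0.033] z 0.0764
```

Request:
move_arm --targets '[[[0,-0.05,0],[0,0,0],20],[[0,-0.05,0],[0,0,0],20],[[0,-0.05,0],[0,0,0],20]]'

```text
time: 18.55
ee_pos: [0.4531, -0.0466, 0.0763]
eef_rot: [0.997, -0.075, 0.0, 0.0]
ft_force: [-1.0, -3.5, -0.8]
width: 0.0254
grip_force: 29.9
```

```bash
python3 f.py 2
```

```text
t 18.65 gx mm -73.12 Fx [-2.83 -3.94] mean -3.38 [ 0.34 -3.47  0.02] T [-0.899  0.135  0.005] [0.041 0.017 0.015] z 0.0763
```

Request:
move_arm --targets '[[[0,-0.05,0],[0,0,0],20],[[0,-0.05,0],[0,0,0],20],[[0,-0.05,0],[0,0,0],20]]'

```text
time: 19.02
ee_pos: [0.4533, -0.0451, 0.0763]
eef_rot: [0.997, -0.075, 0.0, 0.0]
ft_force: [0.2, -4.2, 0.4]
width: 0.0253
grip_force: 29.9
```

```bash
python3 f.py 2
```

```text
t 19.125 gx mm -71.62 Fx [-4.43 -3.91] mean -4.17 [-0.57 -4.13 -0.46] T [-0.889  0.125 -0.007] [0.027 0.015 0.01 ] z 0.0763
```

Request:
move_arm --targets '[[[0,-0.05,0],[0,0,0],20],[[0,-0.05,0],[0,0,0],20],[[0,-0.05,0],[0,0,0],20]]'

```text
time: 19.5
ee_pos: [0.4535, -0.0436, 0.0763]
eef_rot: [0.997, -0.075, -0.0, 0.0]
ft_force: [-1.7, -4.1, -0.4]
width: 0.025
grip_force: 29.9
```

```bash
python3 f.py 2
```

```text
t 19.6 gx mm -70.13 Fx [-3.54 -3.18] mean -3.36 [-0.59 -3.31 -0.2 ] T [-0.936  0.18  -0.011] [0.014 0.02  0.043] z 0.0763
```

Request:
move_arm --targets '[[[0,-0.05,0],[0,0,0],20],[[0,-0.05,0],[0,0,0],20],[[0,-0.05,0],[0,0,0],20]]'

```text
time: 19.98
ee_pos: [0.4538, -0.0421, 0.0763]
eef_rot: [0.997, -0.075, 0.0, 0.0]
ft_force: [0.2, -3.8, -0.5]
width: 0.0249
grip_force: 29.9
```

```bash
python3 f.py 2
```

```text
t 20.075 gx mm -68.65 Fx [-3.44 -3.84] mean -3.64 [-0.68 -3.58 -0.42] T [-0.905  0.164 -0.03 ] [0.015 0.004 0.015] z 0.0763
```

Request:
move_arm --targets '[[[0,-0.05,0],[0,0,0],20],[[0,-0.05,0],[0,0,0],20],[[0,-0.05,0],[0,0,0],20]]'

```text
time: 20.45
ee_pos: [0.454, -0.0406, 0.0763]
eef_rot: [0.997, -0.075, 0.0, 0.0]
ft_force: [-0.3, -4.1, -0.3]
width: 0.0251
grip_force: 29.9
```

```bash
python3 f.py 2
```

```text
t 20.55 gx mm -67.14 Fx [-3.56 -2.89] mean -3.23 [-0.52 -3.18 -0.34] T [-0.926  0.145 -0.011] [0.059 0.016 0.02 ] z 0.0763
```

Request:
move_arm --targets '[[[0,-0.05,0],[0,0,0],20],[[0,-0.05,0],[0,0,0],20],[[0,-0.05,0],[0,0,0],20]]'

```text
time: 20.92
ee_pos: [0.4542, -0.0391, 0.0763]
eef_rot: [0.997, -0.075, 0.0, 0.0]
ft_force: [-0.9, -3.6, -0.1]
width: 0.0252
grip_force: 29.9
```

```bash
python3 f.py 2
```

```text
t 21.025 gx mm -65.63 Fx [-2.96 -2.37] mean -2.67 [-0.66 -2.6  -0.12] T [-0.931  0.165  0.013] [0.031 0.008 0.001] z 0.0763
```

Request:
move_arm --targets '[[[0,-0.05,0],[0,0,0],20],[[0,-0.05,0],[0,0,0],20],[[0,-0.05,0],[0,0,0],20]]'

```text
time: 21.4
ee_pos: [0.4544, -0.0377, 0.0763]
eef_rot: [0.997, -0.075, 0.0, 0.0]
ft_force: [-0.2, -3.8, 0.5]
width: 0.0247
grip_force: 29.9
```

```bash
python3 f.py 2
```

```text
t 21.5 gx mm -64.13 Fx [-4.6  -2.98] mean -3.79 [-0.01 -3.83 -0.28] T [-0.942  0.142 -0.001] [0.019 0.017 0.02 ] z 0.0763
```

Request:
move_arm --targets '[[[0,-0.05,0],[0,0,0],20],[[0,-0.05,0],[0,0,0],20],[[0,-0.05,0],[0,0,0],20]]'

```text
time: 21.88
ee_pos: [0.4547, -0.0362, 0.0764]
eef_rot: [0.997, -0.074, 0.0, 0.0]
ft_force: [-0.4, -4.5, 0.1]
width: 0.0251
grip_force: 29.9
```

```bash
python3 f.py 2
```

```text
t 21.975 gx mm -62.6 Fx [-2.87 -2.65] mean -2.76 [-0.27 -2.75  0.29] T [-0.908  0.136 -0.007] [0.01  0.008 0.015] z 0.0763
```

Request:
move_arm --targets '[[[0,-0.05,0],[0,0,0],20],[[0,-0.05,0],[0,0,0],20],[[0,-0.05,0],[0,0,0],20]]'

```text
time: 22.35
ee_pos: [0.4549, -0.0347, 0.0764]
eef_rot: [0.997, -0.075, 0.0, 0.0]
ft_force: [-0.9, -3.9, -0.7]
width: 0.0248
grip_force: 29.9
```

```bash
python3 f.py 2
```

```text
t 22.45 gx mm -61.14 Fx [-4.15 -3.51] mean -3.83 [-0.37 -3.82 -0.17] T [-0.91   0.123  0.012] [0.025 0.026 0.002] z 0.0763
```

Request:
move_arm --targets '[[[0,-0.05,0],[0,0,0],20],[[0,-0.05,0],[0,0,0],20],[[0,-0.05,0],[0,0,0],20]]'

```text
time: 22.82
ee_pos: [0.4551, -0.0332, 0.0763]
eef_rot: [0.997, -0.075, 0.0, 0.0]
ft_force: [0.3, -3.0, 0.1]
width: 0.0249
grip_force: 29.9
```

```bash
python3 f.py 2
```

```text
t 22.925 gx mm -59.63 Fx [-3.28 -2.68] mean -2.98 [-0.38 -2.95 -0.16] T [-0.95   0.173  0.021] [0.042 0.036 0.025] z 0.0763
```

Request:
move_arm --targets '[[[0,-0.05,0],[0,0,0],20],[[0,-0.05,0],[0,0,0],20],[[0,-0.05,0],[0,0,0],20]]'

```text
time: 23.3
ee_pos: [0.4553, -0.0318, 0.0763]
eef_rot: [0.997, -0.075, 0.0, 0.0]
ft_force: [-0.0, -4.2, 0.2]
width: 0.025
grip_force: 29.9
```

```bash
python3 f.py 2
```

```text
t 23.4 gx mm -58.14 Fx [-3.79 -3.38] mean -3.59 [ 0.13 -3.65  0.09] T [-0.909  0.147 -0.056] [0.042 0.007 0.008] z 0.0763
```

Request:
move_arm --targets '[[[0,-0.05,0],[0,0,0],20],[[0,-0.05,0],[0,0,0],20],[[0,-0.05,0],[0,0,0],20]]'

```text
time: 23.78
ee_pos: [0.4555, -0.0303, 0.0763]
eef_rot: [0.997, -0.075, 0.0, 0.0]
ft_force: [-0.9, -4.2, -0.2]
width: 0.0253
grip_force: 29.9
```

```bash
python3 f.py 2
```

```text
t 23.875 gx mm -56.63 Fx [-4.04 -3.8 ] mean -3.92 [-0.58 -3.88 -0.38] T [-0.896  0.134 -0.024] [0.008 0.006 0.033] z 0.0763
```

Request:
move_arm --targets '[[[0,-0.05,0],[0,0,0],20],[[0,-0.05,0],[0,0,0],20],[[0,-0.05,0],[0,0,0],20]]'

```text
time: 24.25
ee_pos: [0.4558, -0.0288, 0.0764]
eef_rot: [0.997, -0.075, 0.0, 0.0]
ft_force: [-2.3, -2.9, 0.4]
width: 0.0253
grip_force: 29.9
```

```bash
python3 f.py 2
```

```text
t 24.35 gx mm -55.11 Fx [-3.48 -3.9 ] mean -3.69 [-0.21 -3.7  -0.51] T [-0.917  0.143  0.018] [0.012 0.006 0.002] z 0.0763
```

Request:
move_arm --targets '[[[0,-0.05,0],[0,0,0],20],[[0,-0.05,0],[0,0,0],20],[[0,-0.05,0],[0,0,0],20]]'

```text
time: 24.72
ee_pos: [0.456, -0.0273, 0.0763]
eef_rot: [0.997, -0.075, 0.0, 0.0]
ft_force: [0.3, -2.9, -0.3]
width: 0.0249
grip_force: 29.9
```

```bash
python3 f.py 2
```

```text
t 24.825 gx mm -53.63 Fx [-3.61 -4.56] mean -4.09 [-1.58 -3.9  -0.25] T [-0.926  0.153 -0.002] [0.035 0.024 0.065] z 0.0764
```

Request:
move_arm --targets '[[[0,-0.05,0],[0,0,0],20],[[0,-0.05,0],[0,0,0],20],[[0,-0.05,0],[0,0,0],20]]'

```text
time: 25.2
ee_pos: [0.4562, -0.0258, 0.0763]
eef_rot: [0.997, -0.075, 0.0, 0.0]
ft_force: [-0.9, -3.3, -0.4]
width: 0.0249
grip_force: 29.9
```

```bash
python3 f.py 2
```

```text
t 25.3 gx mm -52.16 Fx [-3.16 -3.39] mean -3.28 [-0.02 -3.31  0.19] T [-0.918  0.149 -0.014] [0.019 0.05  0.007] z 0.0763
```

Request:
move_arm --targets '[[[0,-0.05,0],[0,0,0],20],[[0,-0.05,0],[0,0,0],20],[[0,-0.05,0],[0,0,0],20]]'

```text
time: 25.68
ee_pos: [0.4564, -0.0243, 0.0763]
eef_rot: [0.997, -0.075, 0.0, 0.0]
ft_force: [-1.9, -3.3, -0.0]
width: 0.025
grip_force: 29.9
```

```bash
python3 f.py 2
```

```text
t 25.775 gx mm -50.61 Fx [-3.54 -3.09] mean -3.31 [-0.36 -3.3   0.06] T [-0.915  0.136  0.013] [0.051 0.032 0.009] z 0.0763
```

Request:
move_arm --targets '[[[0,-0.05,0],[0,0,0],20],[[0,-0.05,0],[0,0,0],20],[[0,-0.05,0],[0,0,0],20]]'

```text
time: 26.15
ee_pos: [0.4567, -0.0228, 0.0764]
eef_rot: [0.997, -0.075, 0.0, 0.0]
ft_force: [0.0, -4.0, -0.2]
width: 0.0256
grip_force: 29.9
```

```bash
python3 f.py 2
```

```text
t 26.25 gx mm -49.13 Fx [-3.36 -3.61] mean -3.49 [-0.2  -3.5   0.08] T [-0.957  0.167  0.008] [0.036 0.041 0.001] z 0.0763
```

Request:
move_arm --targets '[[[0,-0.05,0],[0,0,0],20],[[0,-0.05,0],[0,0,0],20],[[0,-0.05,0],[0,0,0],20]]'

```text
time: 26.62
ee_pos: [0.4569, -0.0214, 0.0763]
eef_rot: [0.997, -0.075, 0.0, 0.0]
ft_force: [-1.3, -3.6, -0.1]
width: 0.0255
grip_force: 29.9
```

```bash
python3 f.py 2
```

```text
t 26.725 gx mm -47.61 Fx [-3.63 -2.54] mean -3.09 [ 0.07 -3.13  0.25] T [-0.942  0.15  -0.019] [0.005 0.018 0.043] z 0.0764
```

Request:
move_arm --targets '[[[0,-0.05,0],[0,0,0],20],[[0,-0.05,0],[0,0,0],20],[[0,-0.05,0],[0,0,0],20]]'

```text
time: 27.1
ee_pos: [0.4571, -0.0199, 0.0763]
eef_rot: [0.997, -0.075, -0.0, 0.0]
ft_force: [-0.2, -3.7, -0.1]
width: 0.0255
grip_force: 29.9
```

```bash
python3 f.py 2
```

```text
t 27.2 gx mm -46.12 Fx [-4.26 -3.8 ] mean -4.03 [-0.9  -3.94 -0.17] T [-0.97   0.138 -0.011] [0.059 0.001 0.025] z 0.0763
```

Request:
move_arm --targets '[[[0,-0.05,0],[0,0,0],20],[[0,-0.05,0],[0,0,0],20],[[0,-0.05,0],[0,0,0],20]]'

```text
time: 27.58
ee_pos: [0.4573, -0.0184, 0.0764]
eef_rot: [0.997, -0.075, 0.0, 0.0]
ft_force: [-0.9, -4.2, 0.1]
width: 0.025
grip_force: 29.9
```

```bash
python3 f.py 2
```

```text
t 27.675 gx mm -44.64 Fx [-4.37 -2.56] mean -3.47 [-0.47 -3.43 -0.06] T [-0.914  0.123 -0.021] [0.047 0.035 0.038] z 0.0763
```

Request:
move_arm --targets '[[[0,-0.05,0],[0,0,0],20],[[0,-0.05,0],[0,0,0],20],[[0,-0.05,0],[0,0,0],20]]'

```text
time: 28.05
ee_pos: [0.4576, -0.0169, 0.0764]
eef_rot: [0.997, -0.075, 0.0, 0.0]
ft_force: [-0.4, -3.1, -1.0]
width: 0.0254
grip_force: 29.9
```

```bash
python3 f.py 2
```

```text
t 28.15 gx mm -43.14 Fx [-2.96 -3.76] mean -3.36 [-0.74 -3.29  0.48] T [-0.983  0.167  0.008] [0.088 0.026 0.035] z 0.0764
```

Request:
move_arm --targets '[[[0,-0.05,0],[0,0,0],20],[[0,-0.05,0],[0,0,0],20],[[0,-0.05,0],[0,0,0],20]]'

```text
time: 28.52
ee_pos: [0.4577, -0.016, 0.0764]
eef_rot: [0.997, -0.075, -0.0, 0.0]
ft_force: [-0.6, -5.8, 2.2]
width: 0.0252
grip_force: 29.9
```

```bash
python3 f.py 2
```

```text
t 28.625 gx mm -42.2 Fx [-4.86 -5.69] mean -5.28 [-1.39 -5.13  1.01] T [-1.526  0.27  -0.006] [0.054 0.052 0.018] z 0.0764
```

Request:
move_arm --targets '[[[0,-0.05,0],[0,0,0],20],[[0,-0.05,0],[0,0,0],20]]'

```text
time: 28.88
ee_pos: [0.4578, -0.0152, 0.0764]
eef_rot: [0.997, -0.075, -0.0, 0.001]
ft_force: [-1.0, -6.7, 1.6]
width: 0.0248
grip_force: 29.9
```

```bash
python3 f.py 2
```

```text
t 28.975 gx mm -41.44 Fx [-5.69 -7.44] mean -6.57 [-0.54 -6.56  2.12] T [-1.768  0.358 -0.014] [0.021 0.007 0.025] z 0.0764
```

The stop can be felt: the wrist moment jumped from −0.92 to −1.53 and then −1.77 N·m, and the push is about 6.7 N, below the 9 N ram limit. I'll back off slowly.

Request:
move_arm --targets '[[[0,0.05,0],[0,0,0],20],[[0,0.05,0],[0,0,0],20],[[0,0.05,0],[0,0,0],20],[[0,0.05,0],[0,0,0],20],[[0,0.1,0],[0,0,0],20],[[0,0.2,0],[0,0,0],20],[[0,0.5,0],[0,0,0],20],[[0,1,0],[0,0,0],20],[[0,1.5,0],[0,0,0],20],[[0,1.5,0],[0,0,0],20],[[0,1.5,0],[0,0,0],20],[[0,1.5,0],[0,0,0],20],[[0,1.5,0],[0,0,0],20],[[0.2,1.5,0],[0,0,0],20],[[0.4,1.5,0],[0,0,0],20],[[0.4,1.5,0],[0,0,0],20],[[0.4,1.5,0],[0,0,0],20],[[0.4,1.5,0],[0,0,0],20],[[0.2,0.7,0],[0,0,0],20],[[0,0,0],[0,0,0],20]]'

```text
time: 31.48
ee_pos: [0.4514, -0.1928, 0.0763]
eef_rot: [0.997, -0.075, -0.0, -0.0]
ft_force: [-0.2, -0.2, -0.9]
width: 0.0253
grip_force: 29.9
```

```bash
python3 f.py 2
python3 - <<'E'
from h import *
s=cam("side");cv2.imwrite("pics/c4.png",cv2.resize(s["image"][180:300,170:310],None,fx=5,fy=5,interpolation=2))
E
```

```text
t 31.575 gx mm -217.21 Fx [-0.06  0.2 ] mean 0.07 [-0.55  0.16 -1.59] T [0.034 0.021 0.009] [0.014 0.022 0.01 ] z 0.0763
```

View pics/c4.png

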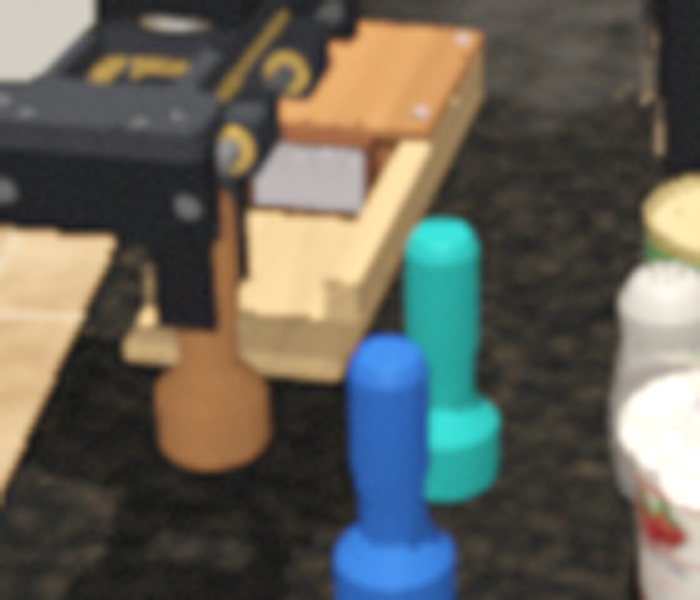

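The fence has moved along the channel, with its plate at about (310,175) near the cover. The tamper hangs upright, clear of the guide, with its foot at (212,415). Next I lower it.

Request:
move_arm --targets '[[[0,0,0.4],[0,0,0],20],[[0,0,0.4],[0,0,0],20],[[0,0,0.4],[0,0,0],20],[[0,0,0.3],[0,0,0],20],[[0,0,0.1],[0,0,0],20],[[0,0,0.05],[0,0,0],20],[[0,0,0.05],[0,0,0],20],[[0,0,0],[0,0,0],20],[[0,0,0],[0,0,0],20]]'

```text
time: 32.75
ee_pos: [0.4514, -0.1925, 0.0594]
eef_rot: [0.997, -0.075, 0.0, 0.0]
ft_force: [-0.7, -0.5, -2.2]
width: 0.0249
grip_force: 29.9
```

```bash
python3 f.py 3
```

```text
t 32.9 gx mm -217.72 Fx [ 0.06  0.55 -0.44] mean 0.06 [ 0.55 -0.02 -1.24] T [ 0.033  0.007 -0.008] [0.008 0.02  0.013] z 0.0594
```

Request:
move_arm --targets '[[[0,0,0.03],[0,0,0],20],[[0,0,0.03],[0,0,0],20],[[0,0,0],[0,0,0],20]]'

```text
time: 33.28
ee_pos: [0.4517, -0.1925, 0.0592]
eef_rot: [0.997, -0.074, 0.0, 0.0]
ft_force: [-1.4, 0.5, 4.7]
width: 0.0253
grip_force: 29.9
```

```bash
python3 f.py 3
```

```text
t 33.425 gx mm -217.7 Fx [0.9  1.52 0.89] mean 1.1 [-1.28  1.31  5.12] T [ 0.228  0.338 -0.012] [0.028 0.018 0.014] z 0.0592
```

Request:
move_arm --targets '[[[0,0,-0.02],[0,0,0],20],[[0,0,0],[0,0,0],30],[[0,0,0],[0,0,0],33],[[0,0,0],[0,0,0],37],[[0,0,0],[0,0,0],42],[[0,0,0],[0,0,0],50],[[0,0,0],[0,0,0],65],[[0,0,0],[0,0,0],80],[[0,0,0],[0,0,0],80],[[0,0,-0.5],[0,0,0],80],[[0,0,-1.5],[0,0,0],80],[[0,0,-2],[0,0,0],80],[[0,0,-3],[0,0,0],80],[[0,0,-3],[0,0,0],80],[[0,0,-3],[0,0,0],80],[[0,0,-2],[0,0,0],80],[[0,3,0],[0,0,0],80],[[0,3,0],[0,0,0],80],[[0,3,0],[0,0,0],80],[[0,0,0],[0,0,0],80]]'

```text
time: 35.92
ee_pos: [0.4372, -0.2837, 0.2099]
eef_rot: [0.997, -0.076, 0.0, 0.0]
ft_force: [0.0, 1.1, 0.3]
width: 0.07
grip_force: 0.0
```

```bash
python3 f.py 2
python3 - <<'E'
from h import *
a=cam("top")["image"][170:275,165:385];s=cam("side")["image"][180:310,180:380]
cv2.imwrite("pics/c5.png",np.vstack([cv2.resize(a,(640,305),interpolation=2),cv2.resize(s,(440,286),interpolation=2)] if 0 else [cv2.resize(a,(600,286),interpolation=2),cv2.resize(s,(600,300),interpolation=2)]))
E
```

```text
t 36.025 gx mm -307.25 Fx [0.69 1.13] mean 0.91 [-0.09  0.94 -0.84] T [ 0.058  0.015 -0.002] [0.018 0.003 0.03 ] z 0.2097
```

View pics/c5.png

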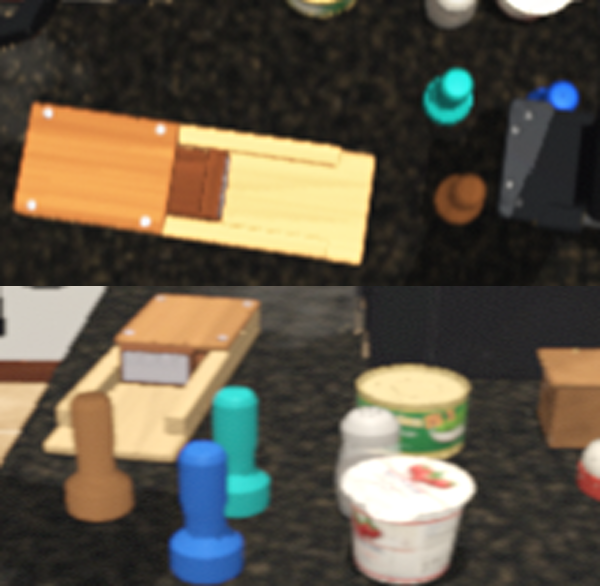

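The picture shows the tamper standing upright and free at top-crop (460,198). The fence plate is near the cover at (210,185), and the look-alikes and bystanders are unmoved. I'll hand the job in.

```bash
python3 -c "
from bench import r
print(r.close_job())"
```

```text
the job is handed in; nothing more can be done
None
```

I pushed the fence with the tamper in slow 1.5 mm nudges (1 mm on the last), after the first 6 mm ones, about 70 mm in all, until I felt the stop (about 6.7 N total push, under the 9 N limit); the tamper stands upright and released on the worktop, nothing else looked moved in the last picture, and I handed the job in at about 36 s with no verdict shown.

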